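Set the sensor unit's selector to the ring mark

TASK

Lift the clear dust cover off the selector dial of the sensor unit and set it down gently, standing upright wholly on the black rubber mat. Then turn the black pointer knob until it rests in the click position at the open-ring mark. Leave the bottle, the grey box and the jar where they are.

Things in the scene. Friction and masses are not known exactly. Their poses are not given: they have to be found in the camera images.
- sensor: White bench instrument, fixed. Origin on the bench under the dial's axis; x to its back, y to its left seen from the front (-x). Housing x -110..110, y -105..245 mm, flat deck 60 mm above the bench. Optical head 110 x 110 mm on the deck, centred at x 20, y 175, top 164 mm above the bench. Dial: plain ticks at 0, 45, 90 degrees clockwise from the front, four shaped marks in any order at 135 to 270.
- selector (a joint): Angle of the black pointer knob, rad, growing clockwise seen from above; 0 = nose to the front of the unit, a click (stable rest) every 0.785 rad up to the last at 4.712, end stops 0.12 beyond the first and last. Clicks take up to about 0.2 N m; let go between two clicks, it springs into the nearer one.
- selector_grip (a point): On the knob's axis at gripping height, 93 mm above the bench. The knob is an upright bar 18 mm thick and 84 mm long (44 mm from axis to nose, 40 mm to tail), 68 to 110 mm above the bench, on a disc of 72 mm diameter; grip it across the 18 mm. The point turns with the knob: its -x axis points to the nose.
- pointer_aim (a point): Point 72 mm from the dial's axis in the direction of the knob's nose (white line on that half of the bar), just above the deck: it lies at the mark that the knob is set to.
- mark_ring: Flat printed mark on the deck, open ring, 24 mm across, dark outline with a light middle; origin at its centre, 72 mm from the dial's axis. The position to set.
- mark_square: Flat printed mark on the deck, solid dark square, 19 mm; origin at its centre, 72 mm from the dial's axis.
- mark_triangle: Flat printed mark on the deck, solid dark triangle, about 24 mm; origin at its centre, 72 mm from the dial's axis.
- mark_cross: Flat printed mark on the deck, dark cross of two 24 mm bars; origin at its centre, 72 mm from the dial's axis.
- cover: Clear dust cover, loose, about 0.16 kg: upside-down round cup 104 mm across, 62 mm high, wall 3 mm, grey rim, over the knob on the deck. On top a grey rib to lift it by: 60 mm long (along the cover's x), 14 mm thick (y), from 62 to 98 mm above the foot. Origin at the centre of its open foot. It must rise 55 mm to clear the knob.
- mat: Black rubber mat, fixed, 180 x 180 x 4 mm, flat on the bench; origin at the centre of its underside.
- bottle: Amber bottle, 64 mm across, 150 mm high, upright; origin under its centre. Leave alone.
- tip_box: Grey box with clear lid, 85 x 120 x 80 mm; origin under its centre. Leave alone.
- jar: White jar, 70 mm across, 75 mm high; origin under its centre. Leave alone.

How it is judged:
By the outcome, as a careful person would: the job done as asked, in the order asked, and still so for the second after the job is handed in, with the robot touching nothing.
It also fails if it takes over 72 s, if anything falls off the work surface, if the arm or the gripper's body presses on something with over 40 N, if the wrist force passes 120 N, or if a joint passes its speed limit or range.

ROBOT

A 6-joint arm with a two-finger parallel gripper is mounted at the origin on the work surface. World frame = base frame: x ahead of the robot, y to its left, z up, the work surface at z = 0. Lengths are in m, angles in degrees, forces in N, time in s.
With the tool pointing down it reaches from about 0.25 to 0.725 m from the base axis. Payload 9.7 kg.
Tool frame: the origin (TCP) lies midway between the tips of the shut fingers; the grasp point (between the pads) lies 19 mm behind it (ctrl.grip_depth is the distance from the TCP to the grasp point, in m); z points along the fingers, y is the line along which they close (so a half turn about z gives the same grasp; the last joint's range is limited). The gripper opens to 85 mm and grips with 20 to 120 N. Pads are 22 mm wide; open, the fingers measure 114 mm over their backs; the gripper's body (76 mm by 85 mm) begins 54 mm behind the grasp point. The pads swing forward as they close: fully open they stand 13 mm farther back than shut.
Start: joints at [-74.026, 4.979, 10.078, 95.1, 0, 90], TCP at [0.151, -0.529, 0.231] pointing down, gripper open.
Joint ranges: [-179.16, 179.16], [-48.56, 103.87], [-65.8, 70.77], [-126.05, 130.52], [-82.76, 87.17], [-180, 180]. Speed limits (degrees/s): [127.2, 127.2, 147.25, 180, 180, 180].

INTERFACE

Orientations are given as [roll, pitch, yaw] about the fixed x, y, z axes, in that order (R = Rz(yaw) Ry(pitch) Rx(roll)).
In Python, from station import sensors, eyes, ctrl gives the robot as it stands. The module is installed in compiled form; this text tells all that it offers.
- The arm moves only by the tool arm_command, never from a script. Its argument "deltas" is a list that holds one entry, the list of rows, each a list of 5 numbers: the opening, from 0 (shut) to 1 (fully open), then the shift along the world's x, y, z in m, then the turn about the world's z in units of 10 degrees (1.0 is 10 degrees). In form: [[[hand, dx, dy, dz, yaw], ...]]. A call has 1 to 20 rows; each row is the pose to reach, as a shift and turn from the pose commanded when the call began; what a row does not reach only later rows make up. A row lasts 1/8 s, in which the tool goes at most 62.5 mm and 10.7 degrees, less where a joint would pass 70% of its speed; a pose out of reach is approached as far as the arm can. A call with a gripper value outside its range is refused whole. The fingers move at their own pace and stop on an object; the grip force is fixed at half the most. Time passes only in rows, so rows that repeat a pose let the fingers close. It gives the time, the measured TCP pose, the force, the opening and the grip force at its end, in the units of the state.
- sensors.read_state(): the state, without advancing time (a new reading comes with each control period).
- eyes.get_image(name): name is "side" or "top"; returns a dict with "pixels" (420x560x3 uint8, red, green, blue), "fx", "fy", "cx", "cy" (pixels), "pose" (4x4, takes a point from camera to world coordinates). Camera axes: x right, y up, looking along -z (the intrinsics and any distortion apply to the point x, -y, -z); pixel columns grow to the right and rows downward; lengths in m; the calibration is good to about 2 mm. A picture is of the moment at which its call begins. There is no depth.
- ctrl.sign_off(): hands the job in; it is judged then, once.
The state is a dict: "t": time; "joint_positions": joint angles; "joint_vel": joint speeds; "tau": joint torques, N m; "tool_pos": TCP position; "tool_rot": TCP orientation; "force": force on the tool from outside, world axes, zero at the start; "moment": the same for the moment, N m; "gripper_width": finger opening in m; "gripper_force": force on a finger pad.
Only numpy, scipy, OpenCV 4.12 (cv2) and the standard library are available. Lean on these libraries where they do the work, as an engineer would, in place of code of your own. Each camera call takes 0.05 s, during which the arm holds its last target. There are 200 camera calls.

## Working session

There is one attempt and no reset: what is moved stays moved. The work goes in short steps, Python scripts to look and compute and a tool call to move; the robot and the scene stay as the last step left them, time stands still between calls to the robot, and variables do not carry over. Pictures are saved under pics/ and viewed, at most 10 in all, crops included, and the job is handed in when it is done.

Besides the shell and the picture viewer there is one more tool, called after "Call:" by a JSON object that holds its "op" and its "data", one argument or row to a line. arm_command: Moves the arm, as the interface text tells. Its arguments: {"type":"object","properties":{"deltas":{"type":"array"}},"required":["deltas"]}

```bash
mkdir -p pics
cat > h.py <<'E'
import numpy as np, cv2
from station import sensors, eyes, ctrl
def snap(n,f):
    d=eyes.get_image(n); cv2.imwrite(f'pics/{f}.png',cv2.cvtColor(d['pixels'],cv2.COLOR_RGB2BGR)); np.savez(f'pics/{f}.npz',**{k:v for k,v in d.items()}); return d
def ray(d,u,v,z):
    P=np.array(d['pose']); r=P[:3,:3]@np.array([(u-d['cx'])/d['fx'],-(v-d['cy'])/d['fy'],-1.]); o=P[:3,3]
    return o+r*(z-o[2])/r[2]
def proj(d,p):
    P=np.array(d['pose']); q=P[:3,:3].T@(np.array(p)-P[:3,3]); return d['cx']+d['fx']*q[0]/-q[2], d['cy']+d['fy']*-q[1]/-q[2]
E
python3 - <<'E'
from h import *
for n in('top','side'):
    d=snap(n,n+'0'); print(n,[k for k in d],d['fx'],d['fy'],d['cx'],d['cy'],np.round(d['pose'],3).tolist(), {k:d[k] for k in d if 'dis' in k})
s=sensors.read_state();print(s)
E
```

```text
top ['pixels', 'fx', 'fy', 'cx', 'cy', 'pose'] 529.2082475271795 529.2082475271795 281.64963089327176 210.98931497281254 [[0.016, 0.983, -0.182, 0.357], [-1.0, 0.014, -0.014, -0.171], [-0.011, 0.182, 0.983, 1.421], [0.0, 0.0, 0.0, 1.0]] {}
side ['pixels', 'fx', 'fy', 'cx', 'cy', 'pose'] 475.4576216089845 475.4576216089845 277.9371432386865 210.2588135932477 [[0.932, 0.197, -0.305, 0.246], [-0.363, 0.48, -0.799, -1.094], [-0.011, 0.855, 0.519, 0.69], [0.0, 0.0, 0.0, 1.0]] {}
{'t': 0.1, 'joint_positions': array([-7.40264452e+01,  5.00762851e+00,  1.00385701e+01,  9.50986659e+01,
        4.26822305e-04,  9.00017812e+01]), 'joint_vel': array([ 0.03338104, -0.04289767,  0.12715972, -0.01642342,  0.03658949,
        0.00470511]), 'tau': array([ 6.09710933e-04, -5.21562803e+01,  4.65652907e+01,  1.61680032e-02,
       -2.02528128e-05, -1.17851141e-05]), 'tool_pos': array([ 0.15130296, -0.52856905,  0.23065323]), 'tool_rot': array([-1.79932276e+02, -4.24716635e-04,  1.59717731e+01]), 'force': array([ 0.33962453, -0.23474395, -0.26672774]), 'moment': array([ 0.0429273 , -0.00986424, -0.02391147]), 'gripper_force': 0.0, 'gripper_width': 0.08560638966460325}
```

View pics/top0.png

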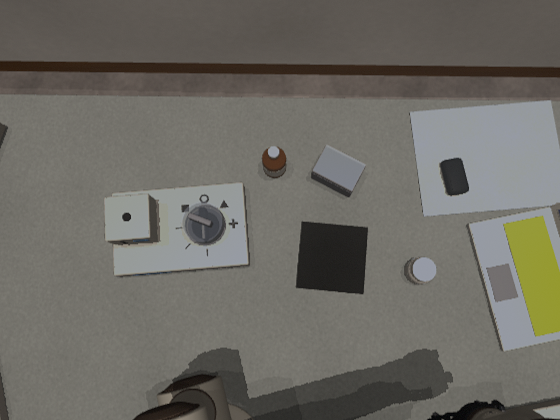

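View pics/side0.png

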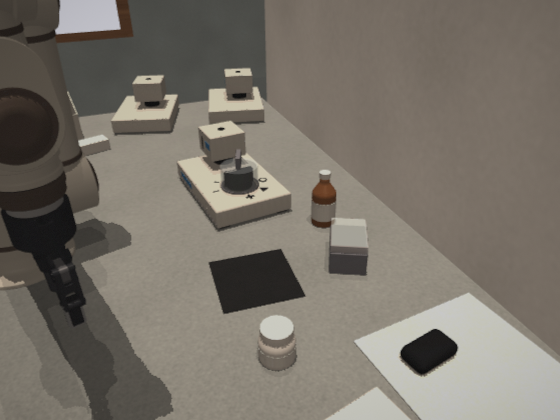

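The top view shows the dial at about (204,224), with the ring at (204,198), which is the 180° position. The square is at (185,208), the triangle at (224,204), the cross at (234,223), and the mat spans about (298-368, 222-293). The side view shows the cover at (239,177) and clear paths from it to the mat at (255,280).

Run:
```python
from h import *
t=np.load('pics/top0.npz'); s=np.load('pics/side0.npz')
c=t['pixels'][185:265,160:255]; a=cv2.resize(c,None,fx=7,fy=7,interpolation=cv2.INTER_CUBIC)
cv2.imwrite('pics/c0.png',np.clip(cv2.cvtColor(a,cv2.COLOR_RGB2BGR)*1.0,0,255).astype(np.uint8))
c=s['pixels'][130:220,180:290]; a=cv2.resize(c,None,fx=6,fy=6,interpolation=cv2.INTER_CUBIC)
cv2.imwrite('pics/c1.png',cv2.cvtColor(a,cv2.COLOR_RGB2BGR))
g=cv2.cvtColor(t['pixels'],cv2.COLOR_RGB2GRAY)
# mat
m=(g<35).astype(np.uint8)
n,l,st,ce=cv2.connectedComponentsWithStats(m)
for i in range(1,n):
    if 2500<st[i,4]<8000:
        cs=cv2.findContours((l==i).astype(np.uint8),0,1)[0][0]; b=cv2.boxPoints(cv2.minAreaRect(cs)); print('mat?',st[i])
        for q in b: print(np.round(ray(t,*q,.004),4))
        print('c',ray(t,*ce[i],.004))
# dark marks on deck
m=(g<110).astype(np.uint8); n,l,st,ce=cv2.connectedComponentsWithStats(m[185:265,160:245])
for i in range(1,n):
    if st[i,4]>5: print(st[i],ce[i]+[160,185],np.round(ray(t,*(ce[i]+[160,185]),.06),4))
```

```text
mat? [ 297  223   70   71 3523]
[ 0.4132 -0.1928  0.004 ]
[ 0.5901 -0.2061  0.004 ]
[ 0.5771 -0.3856  0.004 ]
[ 0.4011 -0.3684  0.004 ]
c [ 0.48294819 -0.28919668  0.004     ]
[19  1  6  1  6] [181.5 186. ] [0.6721 0.1139 0.06  ]
[83  0  2 21 27] [243.74074074 193.55555556] [ 0.654  -0.0514  0.06  ]
[7 2 6 1 6] [169.5 187. ] [0.669  0.1456 0.06  ]
[39  9 10  9 37] [204.         198.56756757] [0.639  0.0529 0.06  ]
[60 16  8  7 35] [223.28571429 204.68571429] [0.6233 0.0015 0.06  ]
[21 20  8  7 50] [184.92 207.96] [0.6132 0.1019 0.06  ]
[  25   20   41   40 1223] [205.2845462  224.94031071] [0.5689 0.0465 0.06  ]
[69 34  9  9 36] [232.91666667 223.25      ] [ 0.5744 -0.0255  0.06  ]
[47 64  1  7  7] [207. 252.] [0.4982 0.039  0.06  ]
```

View pics/c0.png

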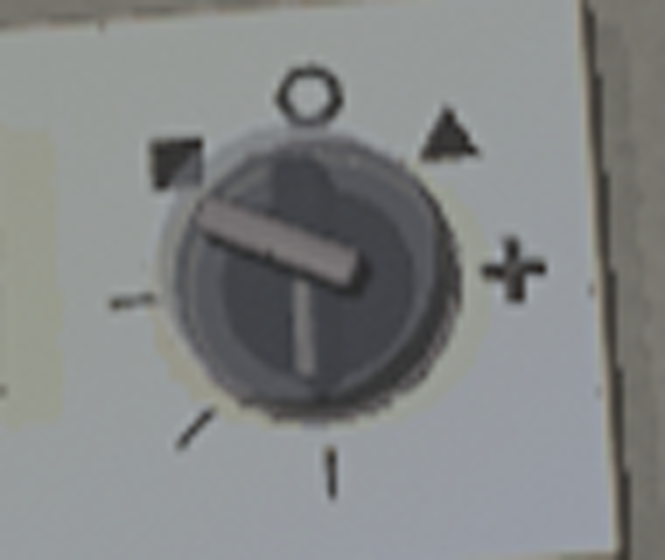

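View pics/c1.png

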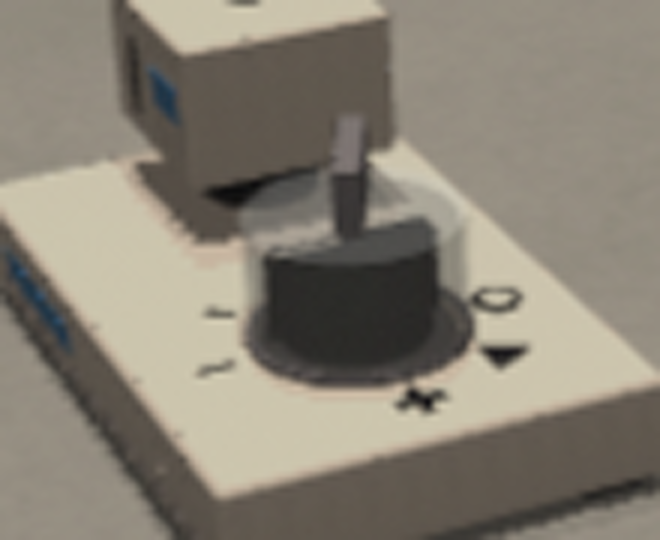

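The nose line of the knob runs from crop (300,285) to (305,375), so it points to the front (click 0). The cover's rib runs from about crop (203,212) to (357,272). The side crop confirms the cover is seated on the deck.

Run:
```python
from h import *
t=np.load('pics/top0.npz'); s=np.load('pics/side0.npz')
px={135:(184.92,207.96),180:(204,198.57),225:(223.3,204.3),270:(232.92,223.25)}
A=[];W=[]
for a,p in px.items():
    r=np.radians(a); A.append((-72e-3*np.cos(r),72e-3*np.sin(r))); W.append(ray(t,*p,.06)[:2])
A=np.array(A);W=np.array(W)  # cw from front: front=-x, 90cw from above -> +y (left)
M=(A-A.mean(0)).T@(W-W.mean(0)); yaw=np.arctan2(M[0,1]-M[1,0],M[0,0]+M[1,1])
R=np.array([[np.cos(yaw),-np.sin(yaw)],[np.sin(yaw),np.cos(yaw)]])
c=W.mean(0)-R@A.mean(0); print('dial',c,'yaw',np.degrees(yaw)); print('resid',np.round(W-(A@R.T+c),4).tolist())
# rib top by brightness
im=t['pixels'][205:235,180:222].astype(int); g=im.sum(2)/3; m=((g>115)|((im[:,:,0]-im[:,:,2]>0)&(g>95))).astype(np.uint8)
n,l,st,ce=cv2.connectedComponentsWithStats(m)
for i in range(1,n):
    if st[i,4]>20:
        cs=cv2.findContours((l==i).astype(np.uint8),0,1)[0][0]; print(st[i],cv2.minAreaRect(cs))
e=[ray(t,160+x/7-.4,185+y/7-.4,.158)[:2] for x,y in((203,212),(357,272))]
d=e[1]-e[0]; print('rib mid',sum(e)/2,'len',np.hypot(*d),'yaw',np.degrees(np.arctan2(d[1],d[0])))
print('knob top',proj(t,[*c,.11]),'rib exp',proj(t,[*c,.158]), 'side',proj(s,[*c,.158]))
```

```text
dial [0.56768855 0.04622949] yaw 5.786469916689037
resid [[-0.0, -0.0001], [-0.0003, -0.0006], [0.0009, 0.0008], [-0.0006, -0.0001]]
[  0   0  31  30 293] ((15.0, 14.5), (29.0, 30.0), 90.0)
[31  0 11  8 38] ((37.47986602783203, 1.3859052658081055), (12.206555366516113, 5.161161422729492), 34.99201965332031)
rib mid [0.56756637 0.04528514] len 0.05804470419156598 yaw -110.46626529363594
knob top (np.float64(202.3303517235596), np.float64(222.29891991742423)) rib exp (np.float64(199.194684901231), np.float64(219.10878384136487)) side (np.float64(237.66616514327544), np.float64(152.6471112861841))
```

Call:
{"op": "arm_command", "data": {
  "deltas": [
    [[1, 0.05, 0.07, 0.01, 0.5], [1, 0.1, 0.14, 0.01, 1.4], [1, 0.15, 0.2, 0.01, 2.3], [1, 0.19, 0.26, 0.01, 3.2], [1, 0.23, 0.32, 0.01, 4.1], [1, 0.27, 0.375, 0.01, 5], [1, 0.31, 0.43, 0.01, 5.4], [1, 0.35, 0.485, 0.01, 5.4], [1, 0.38, 0.53, 0.01, 5.4], [1, 0.4, 0.555, 0.01, 5.4], [1, 0.41, 0.57, 0.01, 5.4], [1, 0.4164, 0.5743, 0.01, 5.4], [1, 0.4164, 0.5743, 0.01, 5.4], [1, 0.4164, 0.5743, 0.01, 5.4]]
  ]
}}

```text
t: 1.85
tool_pos: [0.5673, 0.045, 0.2411]
tool_rot: [-180.0, 0.0, 70.0]
force: [-0.1, -0.0, -0.1]
gripper_width: 0.0853
gripper_force: 0.0
```

Run:
```python
from h import *
s=sensors.read_state();print(s['joint_positions'],s['tool_pos'],s['tool_rot'])
d=snap('side','s1'); a=d['pixels'][60:230,130:330]; cv2.imwrite('pics/s1c.png',cv2.cvtColor(cv2.resize(a,None,fx=3.5,fy=3.5,interpolation=cv2.INTER_CUBIC),cv2.COLOR_RGB2BGR))
print(proj(d,s['tool_pos']))
```

```text
[ 4.54519183e+00  7.93313811e+00  1.44033863e+01  9.65095332e+01
 -1.15163267e-02  1.14584787e+02] [0.56732901 0.04504257 0.24111188] [-1.79969068e+02  2.68164137e-02  6.99604162e+01]
(np.float64(235.91418277417043), np.float64(123.6068847802104))
```

View pics/s1c.png

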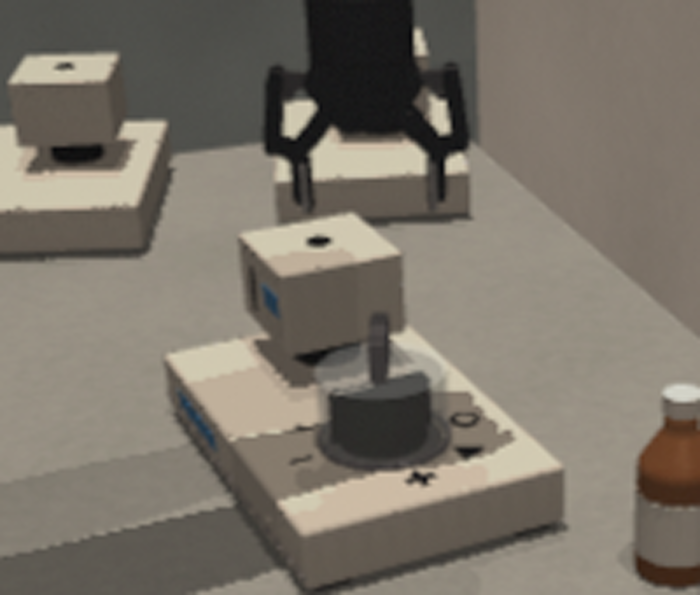

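The open fingers straddle the rib (fingers at crop x 300 and 437, rib at 380). I'll descend and close.

Call:
{"op": "arm_command", "data": {
  "deltas": [
    [[1, 0, 0.0003, -0.03, 0], [1, 0, 0.0003, -0.06, 0], [1, 0, 0.0003, -0.085, 0], [1, 0, 0.0003, -0.103, 0], [1, 0, 0.0003, -0.113, 0], [1, 0, 0.0003, -0.113, 0], [0, 0, 0.0003, -0.113, 0], [0, 0, 0.0003, -0.113, 0], [0, 0, 0.0003, -0.113, 0], [0, 0, 0.0003, -0.113, 0], [0, 0, 0.0003, -0.113, 0], [0, 0, 0.0003, -0.113, 0], [0, 0, 0.0003, -0.113, 0], [0, 0, 0.0003, -0.113, 0]]
  ]
}}

```text
t: 3.65
tool_pos: [0.5678, 0.0459, 0.1285]
tool_rot: [180.0, -0.0, 70.0]
force: [-1.8, 1.3, 4.2]
gripper_width: 0.0131
gripper_force: 59.1
```

Call:
{"op": "arm_command", "data": {
  "deltas": [
    [[0, 0, 0, 0.008, 0], [0, 0, 0, 0.02, 0], [0, 0, 0, 0.04, 0], [0, 0, 0, 0.06, 0], [0, 0, 0, 0.08, 0], [0, 0, 0, 0.1, 0], [0, 0, 0, 0.115, 0], [0, 0, 0, 0.12, 0], [0, 0, 0, 0.12, 0]]
  ]
}}

```text
t: 4.78
tool_pos: [0.5678, 0.0458, 0.2482]
tool_rot: [-180.0, 0.0, 70.0]
force: [-0.3, -0.1, -1.9]
gripper_width: 0.013
gripper_force: 58.6
```

Run:
```python
from h import *
s=sensors.read_state();print(s['tool_pos'],s['force'],s['gripper_width'])
d=snap('side','s2'); a=d['pixels'][60:230,130:330]; cv2.imwrite('pics/s2c.png',cv2.cvtColor(cv2.resize(a,None,fx=3.5,fy=3.5,interpolation=cv2.INTER_CUBIC),cv2.COLOR_RGB2BGR))
```

```text
[0.56782882 0.04581827 0.2481689 ] [-0.33760776 -0.07558463 -1.92608423] 0.013002744207105132
```

View pics/s2c.png

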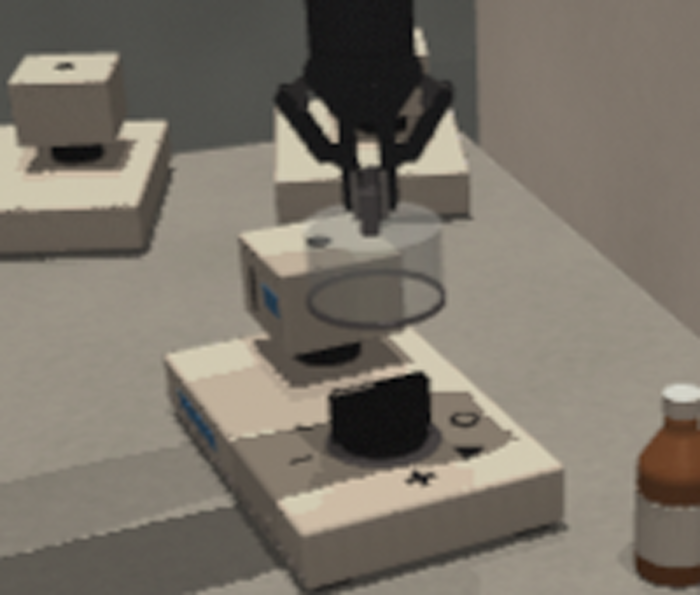

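The cover is held level, with its rim at crop (375,300), above the bare knob. Next I carry it to the mat.

Call:
{"op": "arm_command", "data": {
  "deltas": [
    [[0, -0.006, -0.03, 0, 0], [0, -0.016, -0.075, 0, 0], [0, -0.026, -0.12, 0, 0], [0, -0.036, -0.165, 0, 0], [0, -0.046, -0.21, 0, 0], [0, -0.056, -0.255, 0, 0], [0, -0.065, -0.295, 0, 0], [0, -0.071, -0.322, 0, 0], [0, -0.073, -0.334, 0, 0], [0, -0.073, -0.334, -0.02, 0], [0, -0.073, -0.334, -0.05, 0], [0, -0.073, -0.334, -0.08, 0], [0, -0.073, -0.334, -0.11, 0], [0, -0.073, -0.334, -0.135, 0], [0, -0.073, -0.334, -0.155, 0], [0, -0.073, -0.334, -0.165, 0], [0, -0.073, -0.334, -0.165, 0]]
  ]
}}

```text
t: 6.95
tool_pos: [0.4946, -0.2876, 0.0828]
tool_rot: [-179.9, -0.0, 70.0]
force: [-0.5, 0.0, -0.9]
gripper_width: 0.0133
gripper_force: 58.6
```

Call:
{"op": "arm_command", "data": {
  "deltas": [
    [[0, 0, 0, -0.002, 0], [0, 0, 0, -0.004, 0], [0, 0, 0, -0.006, 0], [0, 0, 0, -0.0075, 0], [0, 0, 0, -0.009, 0], [0, 0, 0, -0.009, 0]]
  ]
}}

```text
t: 7.7
tool_pos: [0.4947, -0.2881, 0.0741]
tool_rot: [-180.0, -0.0, 70.0]
force: [-0.4, 0.6, -1.7]
gripper_width: 0.0129
gripper_force: 58.6
```

Call:
{"op": "arm_command", "data": {
  "deltas": [
    [[0, 0, 0, -0.0005, 0], [0, 0, 0, -0.001, 0], [0, 0, 0, -0.0015, 0], [0, 0, 0, -0.0015, 0]]
  ]
}}

```text
t: 8.2
tool_pos: [0.4947, -0.2882, 0.0727]
tool_rot: [-180.0, 0.0, 70.0]
force: [-0.3, -0.1, -1.8]
gripper_width: 0.013
gripper_force: 58.6
```

Call:
{"op": "arm_command", "data": {
  "deltas": [
    [[0, 0, 0, -0.0005, 0], [0, 0, 0, -0.001, 0], [0, 0, 0, -0.001, 0]]
  ]
}}

```text
t: 8.57
tool_pos: [0.4947, -0.2882, 0.0725]
tool_rot: [180.0, 0.0, 70.0]
force: [-2.8, 0.6, 4.4]
gripper_width: 0.0133
gripper_force: 59.7
```

Contact at the expected height. Release and lift straight up.

Call:
{"op": "arm_command", "data": {
  "deltas": [
    [[0.3, 0, 0, 0, 0], [0.5, 0, 0, 0, 0], [0.8, 0, 0, 0, 0], [1, 0, 0, 0, 0], [1, 0, 0, 0, 0], [1, 0, 0, 0, 0], [1, 0, 0, 0.02, 0], [1, 0, 0, 0.06, 0], [1, 0, 0, 0.1, 0], [1, 0, 0, 0.13, 0], [1, 0, 0, 0.13, 0]]
  ]
}}

```text
t: 9.95
tool_pos: [0.4956, -0.2887, 0.2044]
tool_rot: [179.8, 0.0, 70.0]
force: [-0.6, 0.4, -0.4]
gripper_width: 0.0857
gripper_force: 0.0
```

Run:
```python
from h import *
d=snap('side','s3'); t=snap('top','t3')
a=cv2.resize(d['pixels'][110:320,150:350],None,fx=2,fy=2,interpolation=cv2.INTER_CUBIC)
b=cv2.resize(t['pixels'][180:320,160:380][:, :],None,fx=1.8,fy=1.8,interpolation=cv2.INTER_CUBIC)
H=max(a.shape[0],b.shape[0]); o=np.zeros((H,a.shape[1]+b.shape[1],3),np.uint8); o[:a.shape[0],:a.shape[1]]=a; o[:b.shape[0],a.shape[1]:]=b
print(o.shape); cv2.imwrite('pics/c3.png',cv2.cvtColor(o,cv2.COLOR_RGB2BGR))
```

```text
(420, 796, 3)
```

View pics/c3.png

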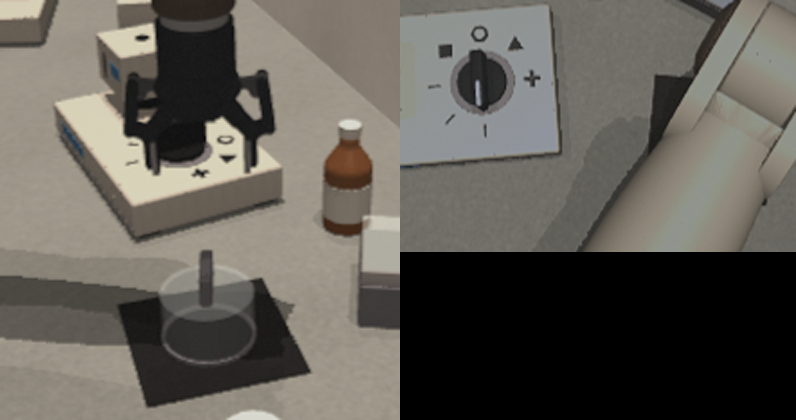

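The cover stands upright well inside the mat (base about crop (208,330)). The knob is uncovered, with its nose towards the front. I now go to the knob: q6 = q1 + 180 - yaw, so starting at yaw 185.8 allows a full clockwise half-turn within range.

Call:
{"op": "arm_command", "data": {
  "deltas": [
    [[1, 0.006, 0.03, 0.02, 0.8], [1, 0.016, 0.075, 0.02, 1.8], [1, 0.026, 0.12, 0.02, 2.8], [1, 0.036, 0.165, 0.02, 3.8], [1, 0.046, 0.21, 0.02, 4.8], [1, 0.056, 0.255, 0.02, 5.8], [1, 0.065, 0.295, 0.02, 6.8], [1, 0.071, 0.322, 0.02, 7.8], [1, 0.073, 0.3344, 0.02, 8.8], [1, 0.073, 0.3344, 0.02, 9.8], [1, 0.073, 0.3344, 0.02, 10.8], [1, 0.073, 0.3344, 0.02, 11.58], [1, 0.073, 0.3344, 0.02, 11.58], [1, 0.073, 0.3344, 0.02, 11.58]]
  ]
}}

```text
t: 11.8
tool_pos: [0.5675, 0.0462, 0.221]
tool_rot: [-180.0, -0.1, -174.4]
force: [0.5, 1.2, 0.7]
gripper_width: 0.0854
gripper_force: 0.0
```

Run:
```python
from h import *
s=sensors.read_state();print(s['joint_positions'],s['tool_pos'],s['tool_rot'])
```

```text
[ 4.65234096e+00  7.53975938e+00  1.17206792e+01  9.42488616e+01
 -2.33044814e-03 -9.46734148e-01] [0.56752634 0.0461723  0.22099574] [-1.79998792e+02 -6.79710302e-02 -1.74400924e+02]
```

Call:
{"op": "arm_command", "data": {
  "deltas": [
    [[1, 0, 0, -0.03, 0], [1, 0, 0, -0.06, 0], [1, 0, 0, -0.09, 0], [1, 0, 0, -0.115, 0], [1, 0, 0, -0.135, 0], [1, 0, 0, -0.145, 0], [1, 0, 0, -0.145, 0], [0, 0, 0, -0.145, 0], [0, 0, 0, -0.145, 0], [0, 0, 0, -0.145, 0], [0, 0, 0, -0.145, 0], [0, 0, 0, -0.145, 0], [0, 0, 0, -0.145, 0], [0, 0, 0, -0.145, 0], [0, 0, 0, -0.145, 0]]
  ]
}}

```text
t: 13.68
tool_pos: [0.5679, 0.0462, 0.0772]
tool_rot: [-180.0, 0.0, -174.2]
force: [-0.4, -1.0, 5.5]
gripper_width: 0.0171
gripper_force: 59.1
```

Gripped at about 17–18 mm. I turn clockwise.

Call:
{"op": "arm_command", "data": {
  "deltas": [
    [[0, 0, 0, 0, -0.5], [0, 0, 0, 0, -1.0], [0, 0, 0, 0, -1.5], [0, 0, 0, 0, -2.0], [0, 0, 0, 0, -2.5], [0, 0, 0, 0, -3.0], [0, 0, 0, 0, -3.5], [0, 0, 0, 0, -4.0], [0, 0, 0, 0, -4.5], [0, 0, 0, 0, -5.0], [0, 0, 0, 0, -5.5], [0, 0, 0, 0, -6.0], [0, 0, 0, 0, -6.5], [0, 0, 0, 0, -7.0], [0, 0, 0, 0, -7.5], [0, 0, 0, 0, -8.0], [0, 0, 0, 0, -8.5], [0, 0, 0, 0, -9.0], [0, 0, 0, 0, -9.0]]
  ]
}}

```text
t: 16.05
tool_pos: [0.5669, 0.045, 0.0772]
tool_rot: [-179.9, 0.1, 95.6]
force: [-7.2, -7.6, 9.2]
gripper_width: 0.0172
gripper_force: 59.9
```

Call:
{"op": "arm_command", "data": {
  "deltas": [
    [[0, 0, 0, 0, -0.5], [0, 0, 0, 0, -1.0], [0, 0, 0, 0, -1.5], [0, 0, 0, 0, -2.0], [0, 0, 0, 0, -2.5], [0, 0, 0, 0, -3.0], [0, 0, 0, 0, -3.5], [0, 0, 0, 0, -4.0], [0, 0, 0, 0, -4.5], [0, 0, 0, 0, -5.0], [0, 0, 0, 0, -5.5], [0, 0, 0, 0, -6.0], [0, 0, 0, 0, -6.5], [0, 0, 0, 0, -7.0], [0, 0, 0, 0, -7.5], [0, 0, 0, 0, -8.0], [0, 0, 0, 0, -8.5], [0, 0, 0, 0, -8.85], [0, 0, 0, 0, -8.85]]
  ]
}}

```text
t: 18.42
tool_pos: [0.5658, 0.046, 0.0772]
tool_rot: [180.0, 0.2, 7.2]
force: [-12.6, -2.5, 11.2]
gripper_width: 0.0176
gripper_force: 60.3
```

Call:
{"op": "arm_command", "data": {
  "deltas": [
    [[0.3, 0, 0, 0, 0], [0.6, 0, 0, 0, 0], [1, 0, 0, 0, 0], [1, 0, 0, 0, 0], [1, 0, 0, 0, 0], [1, 0, 0, 0, 0], [1, 0, 0, 0.02, 0], [1, 0, 0, 0.06, 0], [1, 0, 0, 0.1, 0], [1, 0, 0, 0.14, 0], [1, 0, 0, 0.16, 0], [1, -0.04, 0, 0.16, 0.5], [1, -0.08, 0, 0.16, 1], [1, -0.13, 0, 0.16, 1.5], [1, -0.18, 0, 0.17, 2], [1, -0.22, 0, 0.18, 2], [1, -0.24, 0, 0.18, 2], [1, -0.24, 0, 0.18, 2]]
  ]
}}

```text
t: 20.68
tool_pos: [0.3273, 0.0463, 0.2575]
tool_rot: [180.0, -0.1, 27.3]
force: [0.4, 0.6, 0.5]
gripper_width: 0.0854
gripper_force: 0.0
```

Run:
```python
from h import *
d=snap('side','s4'); t=snap('top','t4'); print(sensors.read_state()['tool_pos'])
a=cv2.resize(d['pixels'][110:360,150:380],None,fx=1.5,fy=1.5,interpolation=cv2.INTER_CUBIC)
b=cv2.resize(t['pixels'][140:300,160:450],None,fx=1.55,fy=1.55,interpolation=cv2.INTER_CUBIC)
c=cv2.resize(t['pixels'][190:260,165:245],None,fx=3,fy=3,interpolation=cv2.INTER_CUBIC)
o=np.zeros((480,800,3),np.uint8); o[:a.shape[0],:a.shape[1]]=a; o[:b.shape[0],345:345+b.shape[1]]=b; o[265:265+c.shape[0],400:400+c.shape[1]]=c
cv2.imwrite('pics/c4.png',cv2.cvtColor(o,cv2.COLOR_RGB2BGR))
```

```text
[0.32828462 0.04628247 0.25679712]
```

View pics/c4.png

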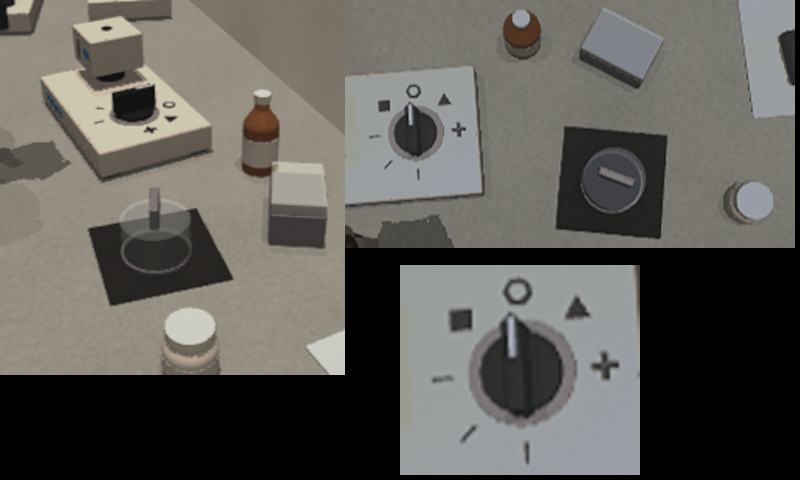

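The nose (white line at crop (512,335)) points at the ring, and the cover stands inside the mat at crop (613,181). I'll measure the knob's angle before handing in.

Run:
```python
from h import *
t=np.load('pics/t4.npz'); c=np.array([.5677,.0462]); yaw=np.radians(5.79)
def cen(mask,x0,y0):
    w=mask.astype(float); v,u=np.nonzero(w>0); return np.array([(u*w[v,u]).sum(),(v*w[v,u]).sum()])/w[v,u].sum()+[x0,y0]
print('knob axis',proj(t,[*c,.11]))
for k in range(-8,9,2):pass
for name,a in(('nose180',180),('nose175',175),('nose170',170)):
    r=np.radians(a); l=.044*np.array([-np.cos(r),np.sin(r)]); R=np.array([[np.cos(yaw),-np.sin(yaw)],[np.sin(yaw),np.cos(yaw)]])
    print(name,np.round(proj(t,[*(c+R@l),.11]),1),'mid',np.round(proj(t,[*(c+R@l*.55),.11]),1),'tail',np.round(proj(t,[*(c-R@l*.9),.11]),1))
g=cv2.cvtColor(t['pixels'],cv2.COLOR_RGB2GRAY).astype(float)
print(g[203:232,194:214].astype(int))
```

```text
knob axis (np.float64(202.34225161162414), np.float64(222.29459239987446))
nose180 [201.3 205.2] mid [201.8 212.9] tail [203.2 237.9]
nose175 [199.8 205.4] mid [201. 213.] tail [204.6 237.7]
nose170 [198.3 205.7] mid [200.1 213.1] tail [206.  237.4]
[[155 156 155 156 156 157 160 140 129 128 126 130 132 157 157 157 156 157
  155 156]
 [156 156 156 156 155 157 158 160 161 160 160 159 159 157 156 156 156 156
  156 156]
 [157 156 156 156 157 157 160 131 144 157 158 157 156 156 155 155 156 156
  156 157]
 [156 156 156 157 157 159 139  76 108 131 157 158 157 157 157 156 156 156
  156 156]
 [156 156 157 157 160 141 101 127 138  85 131 155 154 153 154 156 158 158
  158 157]
 [156 156 157 159 142  88  89 159 167  75  71 113 135 135 134 139 135 141
  152 159]
 [156 156 158 158  94  43  76 158 167  77  40  41  87 117 119 117 111 118
  131 138]
 [157 158 150 139  77  42  63 158 167  80  44  34  35  89 115 113 118 118
  116 115]
 [155 142 129 120  81  42  63 158 167  89  46  36  34  36  87 109 115 120
  119 118]
 [135 117 117 120  92  46  61 159 167  95  48  38  36  34  54  83  85 104
  119 121]

[... 915 characters left out ...]
  47  44
   46  48]
 [ 46  45  49  47  47  42  46  46  47  49  49  48  35  37  35  45  45  44
   48  47]
 [ 47  46  47  48  49  39  46  45  49  47  49  46  38  35  34  45  46  46
   49  48]
 [ 45  48  48  48  46  38  44  47  47  46  49  47  37  32  35  45  45  46
   50  48]
 [ 45  47  46  45  48  41  44  46  48  47  49  52  36  35  35  46  45  45
   47  47]
 [ 46  48  47  48  47  42  42  47  45  47  49  51  36  35  36  46  44  45
   49  49]
 [ 43  46  46  46  47  40  40  45  46  49  50  50  39  33  35  46  47  44
   49  48]
 [ 46  46  47  46  47  41  42  46  47  47  48  50  40  36  34  44  44  45
   46  48]
 [ 44  47  46  45  46  42  43  46  46  49  48  51  40  36  33  44  45  45
   46  48]]
```

The line slopes about 2.5–3.5° in the image, against 3.6° expected at exactly 180° (and about 8.5° at 175°). The knob is therefore resting in the ring click.

```bash
python3 -c "
from station import ctrl; print(ctrl.sign_off())"
```

```text
the job is handed in; nothing more can be done
None
```

The dust cover is standing upright well inside the black mat, the knob rests in the click at the open-ring mark (180°), the bottle, box and jar were not touched, and the job was handed in at about 21 s.

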